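# Show the cook the next two spices

## Task

A new cook is about to season the stew and must be shown which spices go in next. Push the clear hood of the spice stand back by its bar until it rests fully open; then, with closed fingers and without touching it, point down at the jar with the red cap from two or three centimetres above it and keep still for two seconds, then do the same at the jar with the green cap and finish while still pointing at that one. Do not grip the hood, touch no jar, and leave everything else where it is.

Things in the scene. Friction and masses are not known exactly. Their poses are not given: they have to be found in the camera images.
- stand: spice stand, fixed: stainless base 102 mm deep (x), 180 wide (y), 48 high, with a clear hood over it. Origin: centre of the underside; x to the back, where the hood pivots, -x to the front, z up. Three jars stand in a row along y at x = 5 mm, y = -54, 0 and +54 mm, on a floor 7 mm high, in square holes of a rack plate; their caps' tops are 106 to 115 mm above the worktop.
- pivot (a point): middle of the hood's pivot line, 43 mm behind the stand's centre and 54 mm above its underside; the line runs along the stand's y. Axes as the stand's.
- hood (a joint): clear plastic quarter-round hood, radius 100 mm about the pivot line, 190 wide. 0 = shut (start); grows (rad) as its front goes up and back; stop at 1.75 = fully open, all of it behind the pivot line. 1 to 5 N at the bar move it. Let go below about 0.5 it falls shut; past about 0.7 it falls slowly open by itself (damped, about 2 s) and stays.
- bar (a point): middle of the hood's steel handle bar: 10 mm thick, 120 long along the stand's y, 130 mm from the pivot line, on two posts 48 mm either side of the middle, its axis 30 mm clear of the curved hood. With the hood shut it is 71 mm in front of the pivot line and 109 mm above it (163 mm above the worktop); it goes up and back round the pivot line. Its front is free for a finger from above.
- red_cap (a point): spice jar with a red screw cap, 45 mm wide and 108 mm tall, upright in one of the three holes of the spice stand (which one varies). This point: centre of the top of its cap; z up. To be pointed at first.
- green_cap (a point): spice jar with a green screw cap, 42 mm wide and 99 mm tall, upright in one of the three holes of the spice stand (which one varies). This point: centre of the top of its cap; z up. To be pointed at last.
- yellow_cap (a point): spice jar with a yellow screw cap, 45 mm wide and 100 mm tall, upright in one of the three holes of the spice stand (which one varies). This point: centre of the top of its cap; z up. Not wanted now.
- jar_red: the red-capped jar; origin at the centre of its underside
- jar_green: the green-capped jar; origin at the centre of its underside
- jar_yellow: the yellow-capped jar; origin at the centre of its underside
- tape_roll: roll of cream masking tape lying flat, 104 mm across, 25 high; origin at the centre of its underside. Bystander.
- garlic_cup: lidded deli cup with cream contents, 66 mm across, 60 high; origin at the centre of its underside. Bystander.
- pepper_shaker: pepper shaker with a metal top, 44 mm across, 90 high; origin at the centre of its underside. Bystander.
- marker: blue and white marker pen lying flat, 17 x 135 x 16 mm; origin at the centre of its underside. Bystander.

How it is judged:
On the way, in this order (a step that is already met when the one before it is completed fails the run):
1. the hood is fully open (over 1.6 rad) and let go (value of joint hood above 1.6 rad and contact force between each of the fingers, the arm and hood below 0.3 N), for 0.2 s.
2. the fingers point at the red cap for 1.5 s: grasp point within 20 mm sideways of its centre and 12 to 75 mm above it (horizontal distance between the grasp point and red_cap below 0.02 m and z of the grasp point in the frame of red_cap between 0.012 and 0.075 m and value of joint hood above 1.6 rad), for 1.5 s.
3. the fingers point at the green cap in the same way for 1.5 s (horizontal distance between the grasp point and green_cap below 0.02 m and z of the grasp point in the frame of green_cap between 0.012 and 0.075 m and value of joint hood above 1.6 rad), for 1.5 s.
At the end, for the whole second after the job is handed in: hood fully open (over 1.6 rad) and still; grasp point within 20 mm sideways of the green cap's centre and 12 to 75 mm above its top, touching nothing; jars upright in their holes (moved under 10 mm), other things within 20 mm of where they lay (all of step 3 and velocity of joint hood below 0.1 rad/s and distance of each of jar_red, jar_green, jar_yellow from where it was at the start of the episode below 0.01 m and angle between each of jar_red, jar_green, jar_yellow's own z axis and vertical below 0.1 rad and distance of each of tape_roll, garlic_cup, pepper_shaker, marker from where it was at the start of the episode below 0.02 m).
It fails at once if a jar is touched (contact force between any of the fingers, the arm and jar_red above 0.3 N or contact force between any of the fingers, the arm and jar_green above 0.3 N or contact force between any of the fingers, the arm and jar_yellow above 0.3 N).
It fails at once if the hood is gripped or forced (over 18 N) (contact force between any of the fingers, the arm and hood above 18 N).
It fails at once if another thing on the worktop is pushed away or lifted (distance of any of tape_roll, garlic_cup, pepper_shaker, marker from where it was at the start of the episode above 0.02 m).
It also fails if it takes over 51 s, if anything falls off the work surface, if the arm or the gripper's body presses on something with over 40 N, if the wrist force passes 120 N, or if a joint passes its speed limit or range.

## Robot

A 7-joint arm with a two-finger parallel gripper is mounted at the origin on a cart in front of the work surface, level with it; the furniture and walls round the work are solid. World frame = base frame: x ahead of the robot, y to its left, z up, the work surface at z = 0. Lengths are in m, angles in rad, forces in N, time in s.
With the tool pointing down it reaches from about 0.35 to 0.9 m from the base axis. Payload 19.9 kg.
Tool frame: the origin (TCP) lies at the very end of the fingers, on their centre line; the grasp point (between the pads) lies 19 mm behind it; z points along the fingers, y is the line along which they close (so a half turn about z gives the same grasp; the last joint's range is limited). The gripper opens to 94 mm and grips with 3 to 60 N. Pads are 16 mm wide; open, the fingers measure 119 mm over their backs; the gripper's body (75 mm by 177 mm) begins 78 mm behind the grasp point.
Start: joints at [1.147, 0.417, -0.01, 1.614, 0.005, 1.111, -0.053], TCP at [0.233, -0.58, 0.205] pointing down, gripper open.
Joint ranges: [-2.81, 2.81], [-0.39, 2.02], [-1.27, 1.25], [0.06, 2.57], [-1.19, 4.33], [0.19, 2], [-2.82, 2.82]. Speed limits (rad/s): [1.89, 1.89, 2.39, 2.39, 3.01, 3.01, 3.01].

## Interface

Orientations are given as a 3x3 rotation matrix whose columns are the frame's x, y, z axes.
In Python, from workcell import observe, optics, job gives the robot as it stands. The module is installed in compiled form; this text tells all that it offers.
- The arm moves only by the shell command python3 -m creep 'ROWS' [OPENING]. ROWS is JSON, a list of rows, each a list of 2 entries, a list of its own where there are three numbers: the shift along the tool's x, y, z as a fraction of full scale, then the turn, a rotation vector about the tool's x, y, z as a fraction of full scale. A call has 1 to 10 rows; each row shifts and turns the commanded pose from where the row before left it, along the tool's axes as they then stand; what a row does not reach is not made up. Full scale, the value 1, is 0.05 m for a shift and 5 degrees for a turn. A row lasts 1/10 s, in which the tool goes at most 50 mm and 8.59 degrees, less where a joint would pass 70% of its speed; a pose out of reach is approached as far as the arm can. A call with a number of a shift or a turn outside -1 to 1 is refused whole. A call with a gripper value outside its range is refused whole. OPENING is the opening, from 0 (shut) to 1 (fully open), set as the call begins (- or left out, the last holds). The fingers move at their own pace and stop on an object; the grip force is fixed at half the most. Time passes only in rows, so rows that do not move let the fingers close. It gives the time, the measured TCP pose, the force, the opening and the grip force at its end, in the units of the state.
- observe(): the state, without advancing time (a new reading comes with each control period).
- optics.grab_frame(name): name is "scene" or "top" or "wrist"; returns a dict with "pixels" (480x640x3 uint8, blue, green, red), "range_z" (480x640 float32, m along the optical axis (not along the pixel's ray), 0 where there is no reading), "K" (3x3 intrinsics, pixels), "extrinsics" (4x4, takes a point from camera to world coordinates). Camera axes: x right, y down, z forward; pixel columns grow to the right and rows downward; lengths in m; the calibration is good to about 2 mm. A picture is of the moment at which its call begins.
- job.sign_off(): hands the job in; it is judged then, once.
Trained networks look in the newest picture that a camera, given by its name, has taken for a name from the list of things; names that differ only in an ending like _2 or _b are one class to them, and where a whole thing is asked for, a point or a joint stands for the part that bears it (a point fixed in the world has none). Each returns a list of dicts, best first, with "conf" (0 to 1); they miss things now and then, are a little off and sometimes report something else, mostly with a low value. They report only what shows in the picture. A call takes as long as a camera call.
- optics.spot_in(label, camera): "extent" ([left, top, right, bottom] in pixels, round what is visible of it).
- optics.cut_out(label, camera): "mask" (480x640 bool, what is visible of it) and "extent" ([left, top, right, bottom] in pixels, round what is visible of it).
- optics.spot_point(label, camera): "centre" ([row, column] in pixels: a listed point, or the origin of a listed thing).
The state is a dict: "t": time; "joint_positions": joint angles; "qd": joint speeds; "joint_torque": joint torques, N m; "position": TCP position; "tool_rot": TCP orientation; "force": force on the tool from outside, world axes, zero at the start; "moment": the same for the moment, N m; "grip_width": finger opening in m; "grip_force": force on a finger pad.
Only numpy, scipy, OpenCV 4.12 (cv2) and the standard library are available. Lean on these libraries where they do the work, as an engineer would, in place of code of your own. Each camera call takes 0.05 s, during which the arm holds its last target. There are 200 camera calls.

## Working session

There is one attempt and no reset: what is moved stays moved. The work goes in short steps, Python scripts to look and compute and a shell command to move; the robot and the scene stay as the last step left them, time stands still between calls to the robot, and variables do not carry over. Pictures are saved under pics/ and viewed, at most 10 in all, crops included, and the job is handed in when it is done.

```bash
mkdir -p pics; cat > h.py <<'E'
import numpy as np, cv2
from workcell import observe, optics, job
def world(f,r,c,z=None):
    K,T=f["K"],f["extrinsics"]
    d=z
    if d is None:
        p=f["range_z"][int(r)-2:int(r)+3,int(c)-2:int(c)+3]; p=p[p>0]; d=np.median(p) if p.size else np.nan
    v=np.array([(c-K[0,2])/K[0,0],(r-K[1,2])/K[1,1],1])*d
    return (T@np.r_[v,1])[:3]
E
python3 - <<'E'
from h import *
s=observe(); print(s["t"],s["position"],s["tool_rot"],s["grip_width"],s["force"])
fs=[]
for n in("scene","top"):
    f=optics.grab_frame(n); cv2.imwrite(f"pics/{n}0.png",f["pixels"]); print(n,f["extrinsics"].round(3).tolist())
    for l in("stand","bar","pivot","red_cap","green_cap","yellow_cap","tape_roll","garlic_cup","pepper_shaker","marker"):
        for d in optics.spot_point(l,n)[:1]: print(l,np.round(d["centre"]),round(d["conf"],2),world(f,*d["centre"]).round(3))
E
```

```text
0.0 [ 0.23327989 -0.57943061  0.20483233] [[ 9.27630152e-01  3.73499691e-01 -5.30012132e-04]
 [ 3.73500056e-01 -9.27629534e-01  1.07457092e-03]
 [-9.03030001e-05 -1.19476395e-03 -9.99999282e-01]] 0.09407795806656068 [0.27635169 0.6116771  0.41901311]
scene [[-0.881, 0.27, -0.388, 0.86], [0.472, 0.458, -0.754, 0.852], [-0.026, -0.847, -0.531, 0.595], [0.0, 0.0, 0.0, 1.0]]
stand [298. 355.] 0.57 [0.512 0.287 0.04 ]
bar [215. 362.] 0.66 [0.459 0.22  0.166]
pivot [286. 345.] 0.89 [0.512 0.252 0.044]
yellow_cap [286. 330.] 0.58 [0.54  0.242 0.048]
tape_roll [236. 340.] 0.7 [0.519 0.246 0.153]
garlic_cup [403. 333.] 0.68 [0.657 0.467 0.04 ]
pepper_shaker [404. 339.] 0.73 [0.651 0.472 0.04 ]
marker [214. 296.] 0.63 [ 0.45  -0.105  0.005]
top [[-0.002, -0.99, 0.144, 0.387], [-1.0, -0.0, -0.015, 0.168], [0.015, -0.144, -0.99, 1.091], [0.0, 0.0, 0.0, 1.0]]
stand [279. 278.] 0.58 [0.464 0.226 0.134]
bar [283. 284.] 0.95 [0.455 0.215 0.165]
garlic_cup [203. 174.] 0.7 [0.619 0.432 0.059]
pepper_shaker [265. 179.] 0.83 [0.497 0.417 0.064]
marker [297. 450.] 0.7 [ 0.438 -0.108  0.014]
```

View pics/scene0.png

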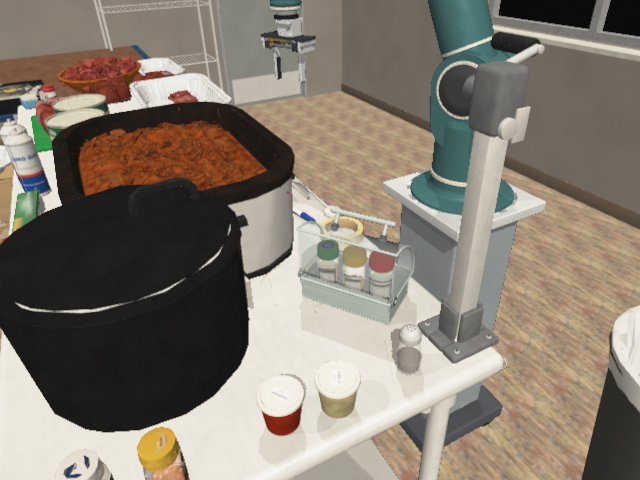

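View pics/top0.png

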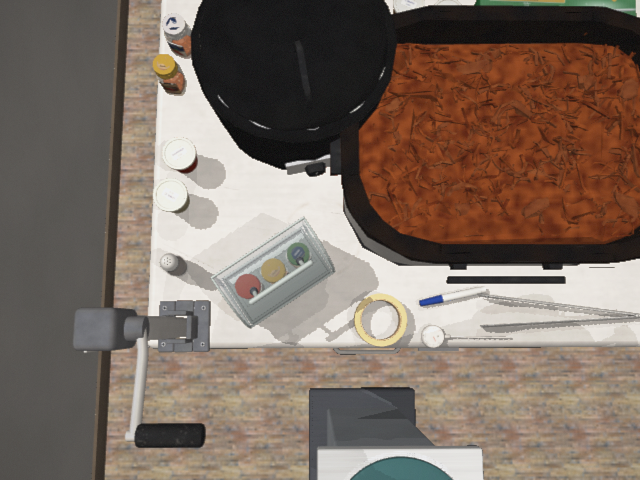

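The scene picture shows the shut hood with the caps under it and the bar towards the robot. In the top picture the red cap is at (col 248, row 287), yellow at (273,270), green at (298,253). The bar runs from about (250,298) to (313,262), so its front faces the robot. The tall can opener stands at the lower left, and the tape roll and marker are to the right.

```bash
python3 - <<'E'
from h import *
f=optics.grab_frame("top"); K,T=f["K"],f["extrinsics"]
v,u=np.mgrid[0:480,0:640]; d=f["range_z"]
P=np.stack([(u-K[0,2])/K[0,0]*d,(v-K[1,2])/K[1,1]*d,d],-1)@T[:3,:3].T+T[:3,3]
m=(d>0)&(abs(P[...,2]-.165)<.012)&(u>220)&(u<340)&(v>210)&(v<330)
q=P[m]; (cx,cy),(w,h),a=cv2.minAreaRect(q[:,:2].astype(np.float32)); print("bar",len(q),cx,cy,w,h,a,np.median(q[:,2]))
c=q[:,:2].mean(0); e=np.linalg.svd(q[:,:2]-c)[2][0]; print(c,e,np.degrees(np.arctan2(e[1],e[0])))
hsv=cv2.cvtColor(f["pixels"],cv2.COLOR_BGR2HSV)
for n,(cu,cv_),z in(("red",(248,287),.115),("yellow",(273,270),.107),("green",(298,253),.106)):
    mm=((u-cu)**2+(v-cv_)**2<18**2)&(hsv[...,1]>70)
    h0=hsv[cv_,cu,0].astype(int); hd=abs(hsv[...,0].astype(int)-h0); mm&=np.minimum(hd,180-hd)<12
    r,cc=v[mm].mean(),u[mm].mean()
    ray=T[:3,:3]@np.array([(cc-K[0,2])/K[0,0],(r-K[1,2])/K[1,1],1]); p=T[:3,3]+ray*(z-T[2,3])/ray[2]
    print(n,mm.sum(),r,cc,p.round(4),"depth z",world(f,r,cc).round(3))
# heights of tall things
big=(d>0)&(P[...,2]>.1)&(P[...,0]>.2)&(P[...,0]<.75)&(P[...,1]>-.1)&(P[...,1]<.6)
for x in np.arange(.2,.75,.05): print(round(x,2),[int(1000*P[...,2][(d>0)&(abs(P[...,0]-x)<.025)&(abs(P[...,1]-y)<.025)].max(initial=0)) for y in np.arange(.6,-.55,-.05)])
for l in("pepper_shaker","tape_roll","marker"):
    for o in optics.cut_out(l,"top")[:1]: print(l,o["conf"],o["extent"],np.median(P[o["mask"]],0))
E
```

```text
bar 1227 0.4876561462879181 0.23871824145317078 0.08168578147888184 0.19119641184806824 33.74215316772461 0.15519664386176668
[0.49393723 0.23749111] [-0.65670316  0.75414917] 131.04891879114913
red 413 285.14043583535107 246.41646489104116 [0.4552 0.2836 0.115 ] depth z [0.453 0.28  0.145]
yellow 376 269.7340425531915 272.60372340425533 [0.4837 0.2377 0.107 ] depth z [0.48  0.235 0.144]<stdin>:12: RuntimeWarning: Mean of empty slice.
  ret = ret.dtype.type(ret / rcount)
Traceback (most recent call last):
  File "h.py", line 7, in world
    p=f["range_z"][int(r)-2:int(r)+3,int(c)-2:int(c)+3]; p=p[p>0]; d=np.median(p) if p.size else np.nan
                   ~~~^^^
ValueError: cannot convert float NaN to integer
```

```bash
python3 - <<'E'
from h import *
f=optics.grab_frame("top"); K,T=f["K"],f["extrinsics"]
v,u=np.mgrid[0:480,0:640]; d=f["range_z"]
P=np.stack([(u-K[0,2])/K[0,0]*d,(v-K[1,2])/K[1,1]*d,d],-1)@T[:3,:3].T+T[:3,3]
m=(d>0)&(P[...,2]>.1605)&(P[...,2]<.18)&(u>220)&(u<340)&(v>210)&(v<330)
q=P[m]; print("bar",len(q),cv2.minAreaRect(q[:,:2].astype(np.float32)),np.median(q[:,2]))
hsv=cv2.cvtColor(f["pixels"],cv2.COLOR_BGR2HSV); H=hsv[...,0].astype(int)
mm=((u-298)**2+(v-253)**2<18**2)&(hsv[...,1]>60)&(H>55)&(H<95)
r,cc=v[mm].mean(),u[mm].mean()
ray=T[:3,:3]@np.array([(cc-K[0,2])/K[0,0],(r-K[1,2])/K[1,1],1]); print("green",mm.sum(),r,cc,(T[:3,3]+ray*(.106-T[2,3])/ray[2]).round(4))
ys=np.arange(.5,-.55,-.05); print(ys.round(2))
for x in np.arange(.2,.8,.05): print(round(x,2),[int(1000*P[...,2][(d>0)&(abs(P[...,0]-x)<.025)&(abs(P[...,1]-y)<.025)].max(initial=0)) for y in ys])
for l in("pepper_shaker","tape_roll","marker"):
    for o in optics.cut_out(l,"top")[:1]: print(l,o["conf"],o["extent"],np.median(P[o["mask"]],0))
E
```

```text
bar 439 ((0.45756277441978455, 0.2197895050048828), (0.010533900931477547, 0.12816616892814636), 33.579986572265625) 0.16645237211482877
green 0 nan nan [nan nan nan]
[ 0.5   0.45  0.4   0.35  0.3   0.25  0.2   0.15  0.1   0.05  0.   -0.05
 -0.1  -0.15 -0.2  -0.25 -0.3  -0.35 -0.4  -0.45 -0.5 ]
0.2 [0, 0, 0, 0, 0, 0, 0, 0, 0, 0, 0, 0, 0, 0, 0, 0, 0, 0, 0, 0, 0]
0.25 [0, 0, 0, 470, 470, 0, 0, 0, 0, 0, 0, 0, 0, 0, 0, 0, 0, 0, 0, 0, 0]
0.3 [0, 0, 0, 463, 463, 0, 0, 0, 0, 0, 0, 0, 0, 0, 0, 0, 0, 0, 0, 0, 0]
0.35 [2, 460, 459, 445, 5, 4, 6, 5, 28, 29, 29, 20, 17, 9, 9, 8, 4, 5, 6, 6, 6]
0.4 [4, 459, 460, 435, 144, 168, 84, 6, 28, 28, 28, 16, 16, 34, 40, 30, 27, 28, 27, 27, 20]
0.45 [3, 17, 18, 158, 156, 172, 171, 109, 5, 28, 28, 132, 134, 136, 136, 135, 135, 4, 7, 5, 5]
0.5 [3, 90, 87, 155, 158, 157, 172, 171, 73, 229, 230, 229, 229, 229, 229, 231, 230, 229, 80, 6, 4]
0.55 [3, 5, 4, 5, 5, 158, 158, 156, 227, 229, 229, 187, 181, 182, 190, 190, 197, 224, 205, 0, 0]
0.6 [4, 64, 63, 5, 6, 4, 5, 6, 230, 228, 193, 196, 199, 201, 196, 196, 198, 203, 197, 0, 0]
0.65 [0, 64, 65, 6, 5, 5, 76, 175, 229, 186, 192, 193, 196, 195, 200, 197, 191, 208, 207, 0, 0]
0.7 [3, 64, 64, 5, 244, 249, 254, 255, 244, 181, 193, 196, 189, 199, 204, 210, 198, 211, 208, 0, 0]
0.75 [3, 64, 64, 243, 254, 262, 301, 299, 258, 247, 196, 192, 195, 212, 214, 209, 212, 213, 203, 0, 0]
0.8 [4, 4, 4, 254, 263, 265, 302, 264, 263, 255, 207, 208, 203, 203, 207, 207, 204, 201, 207, 0, 0]
pepper_shaker 0.88 [156.4, 252.5, 189.4, 278.9] [0.49747601 0.42566385 0.07675371]
tape_roll 0.56 [355.3, 294.3, 406.3, 351.7] [0.39366738 0.03119115 0.0238958 ]
marker 0.66 [418.3, 287.3, 488.6, 306.2] [ 0.44040324 -0.10884508  0.01347739]<stdin>:9: RuntimeWarning: Mean of empty slice.
  ret = ret.dtype.type(ret / rcount)
```

```bash
python3 - <<'E'
from h import *
A=[]
for n in("top","scene"):
    f=optics.grab_frame(n); K,T=f["K"],f["extrinsics"]
    v,u=np.mgrid[0:480,0:640]; d=f["range_z"]
    P=np.stack([(u-K[0,2])/K[0,0]*d,(v-K[1,2])/K[1,1]*d,d],-1)@T[:3,:3].T+T[:3,3]
    A.append(P[(d>0)])
A=np.vstack(A); o=A[(A[:,0]>.1)&(A[:,0]<.5)&(A[:,1]>.2)&(A[:,1]<.6)&(A[:,2]>.02)]
for z0 in np.arange(.02,.55,.04):
    q=o[(o[:,2]>=z0)&(o[:,2]<z0+.04)&((o[:,1]>.34)|(o[:,2]>.22))&((o[:,0]<.42)|(o[:,2]>.2))]
    if len(q): 
        D=np.hypot(q[:,0]-.455,q[:,1]-.283); print(round(z0,2),len(q),q[:,:2].min(0).round(3),q[:,:2].max(0).round(3),"near red",q[D.argmin()].round(3),D.min().round(3))
s=observe();print(s["t"])
E
```

```text
0.02 941 [0.352 0.388] [0.418 0.451] near red [0.402 0.389 0.024] 0.119
0.06 1383 [0.352 0.388] [0.416 0.451] near red [0.401 0.389 0.069] 0.119
0.1 690 [0.364 0.402] [0.404 0.438] near red [0.399 0.402 0.12 ] 0.132
0.14 759 [0.364 0.401] [0.405 0.438] near red [0.398 0.402 0.158] 0.131
0.18 831 [0.364 0.401] [0.405 0.438] near red [0.398 0.402 0.195] 0.132
0.22 922 [0.364 0.401] [0.404 0.438] near red [0.399 0.402 0.252] 0.132
0.26 989 [0.364 0.401] [0.404 0.438] near red [0.398 0.402 0.284] 0.132
0.3 913 [0.366 0.403] [0.404 0.438] near red [0.399 0.403 0.335] 0.132
0.34 1069 [0.353 0.399] [0.41  0.456] near red [0.407 0.399 0.379] 0.126
0.38 2127 [0.353 0.368] [0.411 0.457] near red [0.395 0.369 0.42 ] 0.104
0.42 6736 [0.251 0.288] [0.411 0.448] near red [0.395 0.369 0.424] 0.104
0.46 1852 [0.252 0.288] [0.396 0.426] near red [0.39  0.401 0.46 ] 0.134
1.45
```

```bash
python3 -m creep '[[[0,0,-0.7],[0,0,-0.8]],[[0,0,-0.7],[0,0,-0.8]],[[0,0,-0.7],[0,0,-0.7]],[[0,0,-0.5],[0,0,0]],[[0.3,-0.2,0],[0,0,0]],[[0.6,-0.4,0],[0,0,0]],[[0.6,-0.4,0],[0,0,0]],[[0.6,-0.45,0],[0,0,0]],[[0.6,-0.45,0],[0,0,0]],[[0.6,-0.45,0],[0,0,0]]]' 0
python3 -c "
from workcell import observe
s=observe();print(s['position'],s['tool_rot'].round(3) if hasattr(s['tool_rot'],'round') else s['tool_rot'],s['joint_positions'])"
```

```text
t: 2.45
position: [0.3067, -0.3893, 0.3355]
tool_rot: [[0.835, 0.551, 0.0], [0.551, -0.835, -0.0], [-0.0, 0.0, -1.0]]
force: [1.1, -0.3, 0.3]
grip_width: 0.0176
grip_force: 0.0
[ 0.3067266  -0.38929844  0.33551329] [[ 0.835  0.551  0.   ]
 [ 0.551 -0.835 -0.   ]
 [-0.     0.    -1.   ]] [ 0.98559617  0.08522166 -0.15460564  1.74417489  0.01374007  1.31301986
 -0.15921275]
```

```bash
python3 -m creep '[[[0.5,-0.4,0],[0,0,0]],[[0.7,-0.5,0],[0,0,0]],[[0.7,-0.5,0],[0,0,0]],[[0.7,-0.5,0],[0,0,0]],[[0.7,-0.5,0],[0,0,0]],[[0.7,-0.5,0],[0,0,0]],[[0.7,-0.5,0],[0,0,0]],[[0.6,-0.5,0],[0,0,0]],[[0.4,-0.4,0],[0,0,0]],[[0.3,-0.4,0],[0,0,0]]]'
python3 -c "
from workcell import observe
s=observe();print(s['joint_positions'])
import numpy as np
p=np.array(s['position'][:2]);g=np.array([.424,.198])-p;print(g@[.835,.551]/.05,g@[.551,-.835]/.05)"
```

```text
t: 3.45
position: [0.4276, -0.0277, 0.3356]
tool_rot: [[0.834, 0.552, 0.0], [0.552, -0.834, 0.0], [0.0, 0.0, -1.0]]
force: [-0.3, -0.1, -0.5]
grip_width: 0.0006
grip_force: 0.0
[ 0.59606258 -0.04266157 -0.57747531  1.86836666 -0.02418927  1.30877347
 -0.96086267]
2.4272606680625564 -3.8076917433199617
```

```bash
python3 -m creep '[[[0.4,-0.6,0],[0,0,0]],[[0.4,-0.7,0],[0,0,0]],[[0.4,-0.7,0],[0,0,0]],[[0.4,-0.7,0],[0,0,0]],[[0.4,-0.6,0.2],[0,0,0]],[[0.4,-0.5,0.5],[0,0,0]],[[0,0,0.7],[0,0,0]],[[0,0,0.7],[0,0,0]],[[0,0,0.7],[0,0,0]],[[0,0,0],[0,0,0]]]'
python3 - <<'E'
from h import *
print(observe()['joint_positions'])
f=optics.grab_frame("top");cv2.imwrite("pics/top1.png",f["pixels"])
f=optics.grab_frame("scene");cv2.imwrite("pics/scene1.png",cv2.resize(f["pixels"][100:400,260:560],None,fx=2,fy=2))
E
```

```text
t: 4.45
position: [0.4209, 0.1945, 0.1925]
tool_rot: [[0.834, 0.551, -0.006], [0.551, -0.834, -0.001], [-0.005, -0.002, -1.0]]
force: [-0.7, -1.3, 1.4]
grip_width: 0.0008
grip_force: 0.0
[ 0.2647183   0.22739639 -0.8540823   1.98818415  0.19870909  1.01679934
 -1.66969517]
```

View pics/scene1.png

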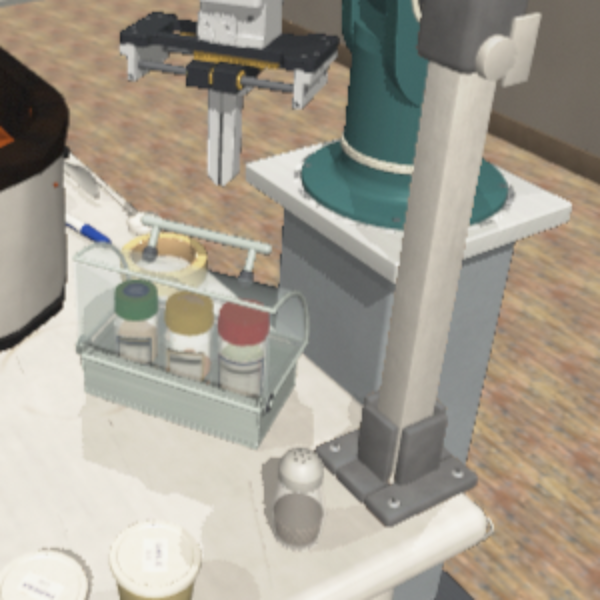

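The fingers hang closed in front of the middle of the bar (tip at crop (222,180), bar from (145,220) to (268,248)), clear of everything, so I go down and approach slowly.

```bash
python3 -m creep '[[[0,0,0.4],[0,0,0]],[[0,0,0.35],[0,0,0]],[[0.2,0,0],[0,0,0]],[[0.2,0,0],[0,0,0]],[[0.1,0,0],[0,0,0]],[[0.1,0,0],[0,0,0]],[[0.1,0,0],[0,0,0]],[[0.1,0,0],[0,0,0]],[[0.1,0,0],[0,0,0]],[[0.1,0,0],[0,0,0]]]'
```

```text
t: 5.55
position: [0.4648, 0.223, 0.158]
tool_rot: [[0.835, 0.551, -0.0], [0.551, -0.835, 0.0], [-0.0, -0.0, -1.0]]
force: [-2.3, -0.9, 1.6]
grip_width: 0.0004
grip_force: 0.9
```

```bash
python3 -m creep '[[[0.15,0,-0.05],[0,0,0]],[[0.15,0,-0.05],[0,0,0]],[[0.15,0,-0.05],[0,0,0]],[[0.15,0,-0.05],[0,0,0]],[[0.15,0,-0.03],[0,0,0]],[[0.15,0,0],[0,0,0]],[[0.15,0,0],[0,0,0]],[[0.15,0,0],[0,0,0]],[[0.15,0,0],[0,0,0]],[[0.15,0,0],[0,0,0]]]'
```

```text
t: 6.55
position: [0.5275, 0.2645, 0.1693]
tool_rot: [[0.835, 0.551, -0.0], [0.551, -0.835, -0.0], [-0.0, -0.0, -1.0]]
force: [-1.3, -0.9, -0.2]
grip_width: 0.0001
grip_force: 0.3
```

```bash
python3 - <<'E'
from h import *
f=optics.grab_frame("scene");cv2.imwrite("pics/scene2.png",cv2.resize(f["pixels"][100:400,260:560],None,fx=2,fy=2))
print(observe()["force"],observe()["joint_positions"])
E
```

```text
[-0.81858313 -0.03312161 -0.0904919 ] [ 0.05984667  0.50007245 -0.76583621  1.71809268  0.38589264  1.08028968
 -1.81739623]
```

View pics/scene2.png

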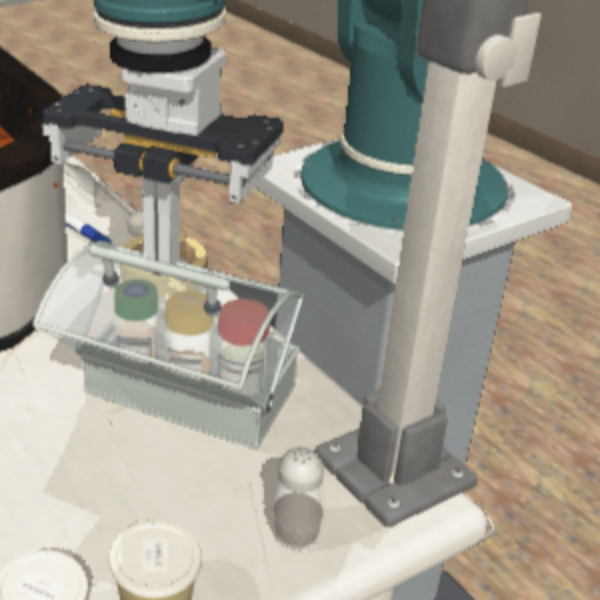

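The bar is at about 45°, just past the top, with the finger still in front of it at crop (160,250). A little more push and it will fall open.

```bash
python3 -m creep '[[[0.15,0,0],[0,0,0]],[[0.15,0,0],[0,0,0]],[[0.15,0,0],[0,0,0]],[[0.1,0,0],[0,0,0]],[[0,0,0],[0,0,0]],[[0,0,0],[0,0,0]],[[-0.1,0,0],[0,0,0]],[[-0.2,0,-0.1],[0,0,0]],[[-0.3,0,-0.1],[0,0,0]],[[-0.3,0,-0.1],[0,0,0]]]'
python3 -m creep '[[[0,0,0],[0,0,0]],[[0,0,0],[0,0,0]],[[0,0,0],[0,0,0]],[[0,0,0],[0,0,0]],[[0,0,0],[0,0,0]],[[0,0,0],[0,0,0]],[[0,0,0],[0,0,0]],[[0,0,0],[0,0,0]],[[0,0,0],[0,0,0]],[[0,0,0],[0,0,0]]]'
python3 -m creep '[[[0,0,0],[0,0,0]],[[0,0,0],[0,0,0]],[[0,0,0],[0,0,0]],[[0,0,0],[0,0,0]],[[0,0,0],[0,0,0]],[[0,0,0],[0,0,0]],[[0,0,0],[0,0,0]],[[0,0,0],[0,0,0]],[[0,0,0],[0,0,0]],[[0,0,0],[0,0,0]]]'
python3 - <<'E'
from h import *
for n in("scene","top"):
    f=optics.grab_frame(n)
    if n=="scene": cv2.imwrite("pics/scene3.png",cv2.resize(f["pixels"][100:400,260:560],None,fx=2,fy=2))
    else: cv2.imwrite("pics/top3.png",f["pixels"])
    for l in("bar","red_cap","green_cap","yellow_cap"):
        for d in optics.spot_point(l,n)[:1]: print(n,l,np.round(d["centre"]),round(d["conf"],2),world(f,*d["centre"]).round(3))
p=np.array(observe()['position'][:2])
for g in([.4553,.2833],[.5135,.1925]): g=np.array(g)-p;print(g@[.835,.551]/.05,g@[.551,-.835]/.05)
E
```

```text
t: 7.6
position: [0.5114, 0.2538, 0.1849]
tool_rot: [[0.835, 0.551, 0.0], [0.551, -0.835, -0.0], [-0.0, 0.0, -1.0]]
force: [0.4, 0.6, 0.4]
grip_width: 0.0006
grip_force: 0.0
t: 8.6
position: [0.5125, 0.2545, 0.1844]
tool_rot: [[0.835, 0.551, -0.0], [0.551, -0.835, 0.0], [-0.0, -0.0, -1.0]]
force: [-0.0, 1.0, 0.4]
grip_width: 0.0005
grip_force: 0.0
t: 9.6
position: [0.5125, 0.2545, 0.1845]
tool_rot: [[0.835, 0.551, -0.0], [0.551, -0.835, 0.0], [0.0, -0.0, -1.0]]
force: [0.1, 0.2, 0.6]
grip_width: 0.0004
grip_force: 0.0
scene bar [305. 310.] 0.85 [0.622 0.331 0.104]
scene red_cap [258. 384.] 0.6 [0.491 0.339 0.152]
scene green_cap [247. 331.] 0.5 [0.548 0.266 0.151]
top red_cap [286. 250.] 0.67 [0.421 0.224 0.589]
top green_cap [200. 174.] 0.74 [0.508 0.303 0.561]
-0.6379480681356337 -1.1102984132539564
-0.666624068135634 1.0474255867460431
```

View pics/scene3.png

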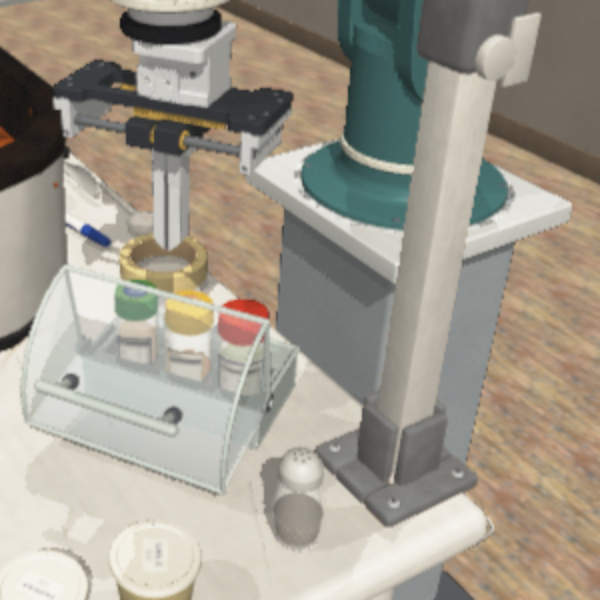

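The hood rests open (bar at crop (105,405), z 0.104 as expected at 1.75 rad), and the jars stand untouched. Now I point at red.

```bash
python3 -m creep '[[[-0.2,-0.3,0],[0,0,0]],[[-0.25,-0.4,0],[0,0,0]],[[-0.2,-0.4,0],[0,0,0]],[[0,0,0],[0,0,0]],[[0,0,0.3],[0,0,0]],[[0,0,0.3],[0,0,0]],[[0,0,0.2],[0,0,0]],[[0,0,0.1],[0,0,0]],[[0,0,0],[0,0,0]],[[0,0,0],[0,0,0]]]'
python3 - <<'E'
from h import *
f=optics.grab_frame("wrist"); cv2.imwrite("pics/w4.png",f["pixels"])
T=f["extrinsics"]; p=np.array(observe()['position'])
c=np.linalg.inv(T)@np.r_[p,1]; print((f["K"]@c[:3]/c[2])[:2], observe()["joint_positions"])
for l in("red_cap","green_cap","yellow_cap"):
    for d in optics.spot_point(l,"wrist")[:1]: print(l,np.round(d["centre"]),round(d["conf"],2),world(f,*d["centre"]).round(3))
E
```

```text
t: 11.1
position: [0.4552, 0.2826, 0.1395]
tool_rot: [[0.835, 0.551, -0.0], [0.551, -0.835, 0.0], [0.0, -0.0, -1.0]]
force: [0.8, 0.6, 0.0]
grip_width: 0.0005
grip_force: 0.0
[319.14811736 298.34061591] [ 0.02136763  0.44363476 -0.7905582   1.87943345  0.37770035  0.9735031
 -1.92505798]
red_cap [277. 315.] 0.68 [0.455 0.286 0.116]
green_cap [271. 521.] 0.8 [0.515 0.196 0.108]
yellow_cap [272. 418.] 0.85 [0.485 0.241 0.109]
```

View pics/w4.png

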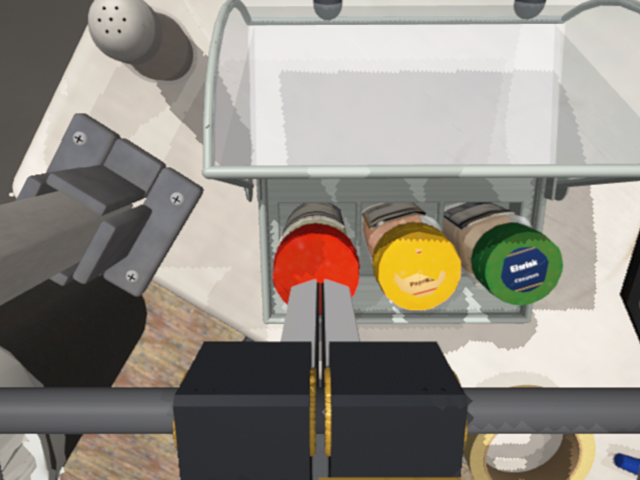

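The wrist picture shows the fingertips (319,298) over the red cap (315,265), with yellow at (418,265) and green at (518,265). The depth readings agree with my positions to 4 mm.

```bash
Z='see rows'; python3 -m creep '[[[0,0,0],[0,0,0]],[[0,0,0],[0,0,0]],[[0,0,0],[0,0,0]],[[0,0,0],[0,0,0]],[[0,0,0],[0,0,0]],[[0,0,0],[0,0,0]],[[0,0,0],[0,0,0]],[[0,0,0],[0,0,0]],[[0,0,0],[0,0,0]],[[0,0,0],[0,0,0]]]' >/dev/null
python3 -m creep '[[[0,0,0],[0,0,0]],[[0,0,0],[0,0,0]],[[0,0,0],[0,0,0]],[[0,0,0],[0,0,0]],[[0,0,0],[0,0,0]],[[0,0,0],[0,0,0]],[[0,0,0],[0,0,0]],[[0,0,0],[0,0,0]],[[0,0,0],[0,0,0]],[[0,0,0],[0,0,0]]]'
python3 -m creep '[[[0,0,-0.25],[0,0,0]],[[0,0,-0.25],[0,0,0]],[[0,0.4,0],[0,0,0]],[[0,0.5,0],[0,0,0]],[[0,0.5,0],[0,0,0]],[[0,0.5,0],[0,0,0]],[[0,0.25,0],[0,0,0]],[[0,0,0],[0,0,0]],[[0,0,0.3],[0,0,0]],[[0,0,0.3],[0,0,0]]]'
python3 -m creep '[[[0,0,0.05],[0,0,0]],[[0,0,0],[0,0,0]],[[0,0,0],[0,0,0]],[[0,0,0],[0,0,0]],[[0,0,0],[0,0,0]],[[0,0,0],[0,0,0]],[[0,0,0],[0,0,0]],[[0,0,0],[0,0,0]],[[0,0,0],[0,0,0]],[[0,0,0],[0,0,0]]]'
python3 -m creep '[[[0,0,0],[0,0,0]],[[0,0,0],[0,0,0]],[[0,0,0],[0,0,0]],[[0,0,0],[0,0,0]],[[0,0,0],[0,0,0]],[[0,0,0],[0,0,0]],[[0,0,0],[0,0,0]],[[0,0,0],[0,0,0]],[[0,0,0],[0,0,0]],[[0,0,0],[0,0,0]]]'
python3 - <<'E'
from h import *
f=optics.grab_frame("wrist"); cv2.imwrite("pics/w5.png",f["pixels"])
for l in("red_cap","green_cap","yellow_cap"):
    for d in optics.spot_point(l,"wrist")[:1]: print(l,np.round(d["centre"]),round(d["conf"],2),world(f,*d["centre"]).round(3))
E
```

```text
t: 13.3
position: [0.455, 0.2825, 0.1395]
tool_rot: [[0.835, 0.551, 0.0], [0.551, -0.835, 0.0], [0.0, -0.0, -1.0]]
force: [0.3, -0.1, -0.7]
grip_width: 0.0005
grip_force: 0.0
t: 14.3
position: [0.5136, 0.1939, 0.1336]
tool_rot: [[0.834, 0.552, 0.0], [0.552, -0.834, 0.0], [0.001, -0.0, -1.0]]
force: [0.4, 0.9, 0.0]
grip_width: 0.0008
grip_force: 0.0
t: 15.3
position: [0.5142, 0.1928, 0.132]
tool_rot: [[0.835, 0.551, -0.0], [0.551, -0.835, 0.0], [-0.0, -0.0, -1.0]]
force: [0.4, 0.2, -0.3]
grip_width: 0.0004
grip_force: 0.0
t: 16.3
position: [0.5143, 0.1928, 0.132]
tool_rot: [[0.834, 0.551, -0.0], [0.551, -0.834, 0.0], [0.0, -0.0, -1.0]]
force: [-0.4, 0.6, -0.6]
grip_width: 0.0003
grip_force: 0.0
red_cap [284.  93.] 0.63 [0.455 0.285 0.117]
green_cap [276. 313.] 0.85 [0.514 0.196 0.108]
yellow_cap [274. 210.] 0.62 [0.487 0.241 0.109]
```

View pics/w5.png

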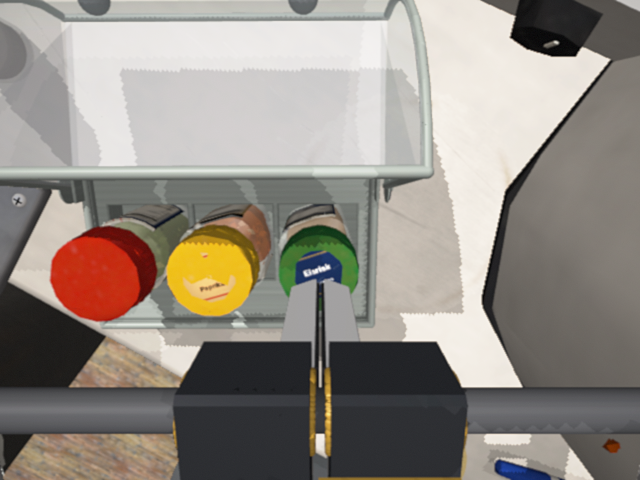

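The picture shows the fingertips at (319,290) over the green cap (318,265), with the hood open and the jars in place. I held still for two seconds.

```bash
python3 -c "
from workcell import job
print(job.sign_off())"
```

```text
the job is handed in; nothing more can be done
None
```

The hood is fully open and let go; I pointed at the red cap and then the green cap for two seconds each without touching a jar, and handed the job in at about 16 s, still pointing at green (no verdict was returned).

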